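# Grade four stones by length on the grading board

## Robot

A 6-joint arm with a two-finger parallel gripper is mounted at the origin on a cart in front of the work surface, level with it; the furniture and walls round the work are solid. World frame = base frame: x ahead of the robot, y to its left, z up, the work surface at z = 0. Lengths are in m, angles in rad, forces in N, time in s.
With the tool pointing down it reaches from about 0.25 to 0.725 m from the base axis. Payload 4 kg.
Tool frame: the origin (TCP) lies at the centre of the arm's flange, where the gripper is bolted on; the fingertips stand 173 mm ahead of it and the grasp point (between the pads) lies 155 mm ahead of it; z points along the fingers, y is the line along which they close (so a half turn about z gives the same grasp; the last joint's range is limited). The gripper opens to 85 mm and grips with 20 to 120 N. Pads are 22 mm wide; open, the fingers measure 114 mm over their backs; the gripper's body (76 mm by 85 mm) begins 54 mm behind the grasp point. The pads swing forward as they close: fully open they stand 13 mm farther back than shut.
Start: joints at [-1.258, 0.241, 0.005, 1.335, 0, 1.571], TCP at [0.154, -0.476, 0.405] pointing down, gripper open.
Joint ranges: [-2.72, 2.72], [-1.05, 1.87], [-1.09, 1.28], [-1.99, 2.15], [-1.42, 1.44], [-3.14, 3.14]. Speed limits (rad/s): [2.79, 2.79, 3.14, 3.14, 3.14, 3.14].

## Interface

Orientations are given as a rotation vector (axis times angle).
In Python, from bench import sensors, eyes, order gives the robot as it stands.
- The arm moves only by the tool step_arm, never from a script. Its argument "targets" is a list of rows, each a list of 3 entries, a list of its own where there are three numbers: the finger opening in mm, from 0 to 85.4, then the shift along the world's x, y, z in mm, then the turn about the world's z in rad. A call has exactly 10 rows; each row is the pose to reach, as a shift and turn from the pose commanded when the call began; what a row does not reach only later rows make up. A row lasts 1/12 s, in which the tool goes at most 41.7 mm and 7.16 degrees, less where a joint would pass 70% of its speed; a pose out of reach is approached as far as the arm can. A call with a gripper value outside its range is refused whole. The fingers move at their own pace and stop on an object; "squeeze" is the grip in N (left out, the last holds). Time passes only in rows, so rows that repeat a pose let the fingers close, or fill a call up. It gives the time, the measured TCP pose, the force, the opening and the grip force at its end, in the units of the state.
- sensors.read_state(): the state, without advancing time (a new reading comes with each control period).
- eyes.snapshot(name): name is "side" or "top"; returns the picture (420x560x3 uint8, red, green, blue); there is no depth.
- eyes.camera_params(name): a dict with "fx", "fy", "cx", "cy" (pixels), "pose" (4x4, takes a point from camera to world coordinates). Camera axes: x right, y down, z forward; pixel columns grow to the right and rows downward; lengths in m; the calibration is good to about 2 mm. A picture is of the moment at which its call begins. camera_params takes no time and is no camera call.
- order.job_done(): hands the job in; it is judged then, once.
Trained networks look in the newest picture that a camera, given by its name, has taken for a name from the list of things; names that differ only in an ending like _2 or _b are one class to them, and where a whole thing is asked for, a point or a joint stands for the part that bears it (a point fixed in the world has none). Each returns a list of dicts, best first, with "confidence" (0 to 1); they miss things now and then, are a little off and sometimes report something else, mostly with a low value. They report only what shows in the picture. A call takes as long as a camera call.
- eyes.look_for(camera, thing): "point" ([column, row] in pixels, amid what is visible of it).
- eyes.silhouettes(camera, thing): "region" (420x560 bool, what is visible of it) and "point" ([column, row] in pixels, amid what is visible of it).
The state is a dict: "t": time; "joint_positions": joint angles; "joint_velocities": joint speeds; "effort": joint torques, N m; "position": TCP position; "ee_rot": TCP orientation; "wrist_force": force on the tool from outside, world axes, zero at the start; "wrist_torque": the same for the moment, N m; "width": finger opening in m; "grip_force": force on a finger pad.
Only numpy, scipy, OpenCV 4.12 (cv2) and the standard library are available. Lean on these libraries where they do the work, as an engineer would, in place of code of your own. Each camera call takes 0.05 s, during which the arm holds its last target. There are 200 camera calls.

## Task

Line the four cut stones up by length on the grading board, one in the middle of each felt pad: the longest on the pad next to the brass knob, then shorter and shorter to the far end. Lay the bar lengthwise along its pad, leave every stone lying flat as it lay on the table, and leave the loupe, the sanding block and the tape roll where they are.

Things in the scene. Friction and masses are not known exactly. Their poses are not given: they have to be found in the camera images.
- striped_bar: loose rectangular brown and cream striped stone bar, 64 mm long (y), 26 mm wide (x), 15 mm high, about 50 g; the longest of the four. Origin at the middle of its underside
- block_dark: loose dark grey banded stone block, 48 mm long (y), 40 mm wide (x), 24 mm high, about 60 g; the second longest. Origin at the middle of its underside
- block_cream: loose cream and light brown cut stone block, 39 mm long (y), 33 mm wide (x), 18 mm high, about 35 g; the third in length. Origin at the middle of its underside
- red_cube: loose irregular little red-brown stone, 27 mm long (y), 23 mm wide (x), 19 mm high, about 22 g; the shortest. Origin at the middle of its underside
- post: brass knob, 22 mm across, 26 mm high, fixed on the board at one end of the row (either end; the other has a flat steel disc): the head of the row. Origin at the middle of its underside, on the row's middle line, 70 mm from the nearest pad's middle; x axis across the row, y along it (either way). Board: fixed, dark wood, 384 x 112 x 10 mm, its top at z = 11 mm (table top: 0 to 1 mm)
- pad_a: one of four identical grey felt pads, 90 x 52 x 2 mm, fixed on the dark wooden board; origin at the middle of its underside, its top 2 mm above that (z = 13 mm). Its x axis is its long way (across the row), its y axis runs along the row. The pads lie side by side 72 mm apart in one straight row; their letters tell nothing of their order, which is read from their distances to the knob
- pad_b: one of four identical grey felt pads, 90 x 52 x 2 mm, fixed on the dark wooden board; origin at the middle of its underside, its top 2 mm above that (z = 13 mm). Its x axis is its long way (across the row), its y axis runs along the row. The pads lie side by side 72 mm apart in one straight row; their letters tell nothing of their order, which is read from their distances to the knob
- pad_c: one of four identical grey felt pads, 90 x 52 x 2 mm, fixed on the dark wooden board; origin at the middle of its underside, its top 2 mm above that (z = 13 mm). Its x axis is its long way (across the row), its y axis runs along the row. The pads lie side by side 72 mm apart in one straight row; their letters tell nothing of their order, which is read from their distances to the knob
- pad_d: one of four identical grey felt pads, 90 x 52 x 2 mm, fixed on the dark wooden board; origin at the middle of its underside, its top 2 mm above that (z = 13 mm). Its x axis is its long way (across the row), its y axis runs along the row. The pads lie side by side 72 mm apart in one straight row; their letters tell nothing of their order, which is read from their distances to the knob
- loupe: bystander: black folding loupe with a grey case, 30 x 58 x 14 mm, loose; origin at the middle of its underside
- sanding_block: bystander: dark rubber sanding block, 36 x 60 x 24 mm, loose; origin at the middle of its underside
- tape_roll: bystander: cream roll of paper tape, 90 mm across, 38 mm high, loose; origin at the middle of its underside

How it is judged:
At the end, for the whole second after the job is handed in: Counted from the brass knob the pads carry striped bar, dark block, cream block, red stone, each within 13 mm of its pad's middle along and across the row, resting on it the same side up (0.3 rad); the bar within 0.3 rad of the pad's long way; all released, at rest (horizontal distance between striped_bar and post between 0.057 and 0.083 m and x of striped_bar in the frame of post between -0.013 and 0.013 m and height (world z) of striped_bar between 0.009 and 0.019 m and angle between each of striped_bar, block_dark, block_cream, red_cube's own z axis and vertical below 0.3 rad and linear speed of each of striped_bar, block_dark, block_cream, red_cube below 0.02 m/s and angular speed of each of striped_bar, block_dark, block_cream, red_cube below 0.3 rad/s and angle between the y axis of striped_bar and the x axis of post, either way round below 0.3 rad and horizontal distance between block_dark and post between 0.129 and 0.155 m and x of block_dark in the frame of post between -0.013 and 0.013 m and height (world z) of block_dark between 0.009 and 0.019 m and horizontal distance between block_cream and post between 0.201 and 0.227 m and x of block_cream in the frame of post between -0.013 and 0.013 m and height (world z) of block_cream between 0.009 and 0.019 m and horizontal distance between red_cube and post between 0.273 and 0.299 m and x of red_cube in the frame of post between -0.013 and 0.013 m and height (world z) of red_cube between 0.009 and 0.019 m); the robot touches nothing.
It fails at once if the loupe is moved by more than 20 mm (distance of loupe from where it was at the start of the episode above 0.02 m).
It fails at once if the sanding block is moved by more than 20 mm (distance of sanding_block from where it was at the start of the episode above 0.02 m).
It fails at once if the tape roll is moved by more than 20 mm (distance of tape_roll from where it was at the start of the episode above 0.02 m).
It also fails if it takes over 90 s, if anything falls off the work surface, if the arm or the gripper's body presses on something with over 40 N, if the wrist force passes 120 N, or if a joint passes its speed limit or range.

## Working session

There is one attempt and no reset: what is moved stays moved. The work goes in short steps, Python scripts to look and compute and a tool call to move; the robot and the scene stay as the last step left them, time stands still between calls to the robot, and variables do not carry over. Pictures are saved under pics/ and viewed, at most 14 in all, crops included, and the job is handed in when it is done.

Besides the shell and the picture viewer there is one more tool, called as name(argument=value, ...) on one line, values as JSON. step_arm: Moves the arm, as the interface text tells. Its arguments: {"type":"object","properties":{"targets":{"type":"array"},"squeeze":{"type":"number"}},"required":["targets"]}

```bash
mkdir -p pics; ls
python3 - <<'E'
from bench import sensors, eyes
import cv2, numpy as np
np.set_printoptions(precision=4,suppress=True)
for n in ("top","side"):
    im=eyes.snapshot(n); cv2.imwrite(f"pics/{n}0.png",im[:,:,::-1])
    p=eyes.camera_params(n); print(n,p["fx"],p["fy"],p["cx"],p["cy"]); print(np.array(p["pose"]))
s=sensors.read_state(); print(s["t"],s["position"],s["ee_rot"],s["width"])
E
```

```text
pics
top 462.84050602736994 462.84050602736994 265.645513569722 207.75474773039204
[[-0.0183 -0.9928  0.1187  0.4445]
 [-0.9996  0.0209  0.021   0.0096]
 [-0.0233 -0.1183 -0.9927  1.108 ]
 [ 0.      0.      0.      1.    ]]
side 525.4751419488304 525.4751419488304 286.72068356468594 212.54359868431155
[[-0.983  -0.09    0.1601  0.3702]
 [-0.1822  0.5865 -0.7892  1.0675]
 [-0.0229 -0.8049 -0.5929  0.8468]
 [ 0.      0.      0.      1.    ]]
0.1 [ 0.1538 -0.4755  0.4039] [-3.1014 -0.4891  0.0004] 0.08543461808924692
```

View pics/top0.png

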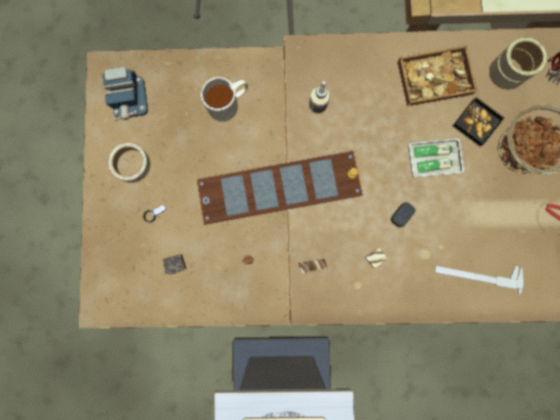

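View pics/side0.png

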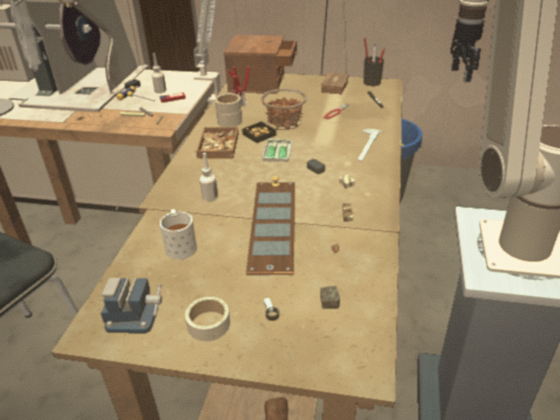

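The top view shows the dark block at (175,264), red stone at (248,259), bar at (313,266) and cream block at (376,258). The board spans (200,200) to (360,175), with the knob at its right end (353,173). The side view agrees.

```bash
cat > h.py <<'E'
from bench import sensors, eyes
import cv2, numpy as np
np.set_printoptions(precision=4,suppress=True)
def to_world(cam,uv,z):
    p=eyes.camera_params(cam); T=np.array(p["pose"]); uv=np.atleast_2d(uv).astype(float)
    d=np.c_[(uv[:,0]-p["cx"])/p["fx"],(uv[:,1]-p["cy"])/p["fy"],np.ones(len(uv))]@T[:3,:3].T
    return (T[:3,3]+d*((z-T[2,3])/d[:,2])[:,None])[:,:2]
def measure(cam,name,z,k=1):
    out=[]
    for r in eyes.silhouettes(cam,name)[:k]:
        m=r["region"].astype(np.uint8)
        v,u=np.nonzero(m); w=to_world(cam,np.c_[u,v],z)
        # second moment ellipse: area-weighted principal axes
        c=w.mean(0); ev,V=np.linalg.eigh(np.cov((w-c).T)); L=np.sqrt(12*ev[::-1])*1e3
        a=np.arctan2(V[1,1],V[0,1])
        rc=cv2.minAreaRect((w*1e3).astype(np.float32))
        out.append((c,L,a)); print(cam,name,round(r["confidence"],2),len(u),"c",c*1e3,"LW",L,"longaxis",round(a%np.pi,3),"rect",np.round(rc[0],1),np.round(rc[1],1),round(rc[2],1))
    return out
E
python3 - <<'E'
from h import *
H=dict(striped_bar=15,block_dark=24,block_cream=18,red_cube=19)
for c in ("top","side"):
    eyes.snapshot(c)
    for n,h in H.items(): measure(c,n,(h*(.9 if c=="top" else .6))/1e3,2)
    measure(c,"pad_a",.013,4); measure(c,"post",.03 if c=="top" else .025)
im=cv2.imread("pics/top0.png")[235:295,150:400]
cv2.imwrite("pics/crop.png",cv2.resize(im,None,fx=3.2,fy=3.2,interpolation=cv2.INTER_CUBIC))
E
```

```text
top striped_bar 0.53 228 c [438.2088 -75.1071] LW [61.8054 20.2121] longaxis 1.73 rect [438.5 -75.6] [20.9 61.5] 10.2
top block_dark 0.68 313 c [447.5562 250.2063] LW [46.5921 35.7958] longaxis 1.828 rect [447.  250.3] [37.6 48.8] 14.8
top block_dark 0.55 395 c [ 553.0899 -287.5089] LW [59.6828 35.3212] longaxis 2.392 rect [ 552.9 -287.5] [37.1 62.5] 49.4
top block_cream 0.83 226 c [ 454.0232 -222.7128] LW [38.7053 30.9086] longaxis 2.275 rect [ 454.  -222.7] [31.5 39.7] 37.0
top red_cube 0.38 76 c [454.4184  76.5249] LW [22.0972 18.2296] longaxis 1.608 rect [454.8  76.3] [23.5 18.7] 89.0
top pad_a 0.76 791 c [609.3701 107.7436] LW [87.8783 51.8333] longaxis 0.148 rect [609.1 107.1] [89.8 52.8] 9.3
top pad_a 0.74 791 c [ 643.0645 -106.0481] LW [87.5107 52.0238] longaxis 0.19 rect [ 643.1 -105.8] [88.6 53.2] 9.1
top pad_a 0.7 836 c [631.8773 -34.344 ] LW [93.0668 51.7818] longaxis 0.181 rect [631.7 -34.3] [94.2 52.8] 9.9
top pad_a 0.58 815 c [618.9708  36.4469] LW [92.0433 51.3558] longaxis 0.162 rect [619.2  36.3] [92.4 52.7] 9.3
top post 0.74 422 c [ 552.2353 -285.8153] LW [59.7695 
[... 648 characters left out ...]
4 60. ] 35.1
side red_cube 0.62 48 c [452.0756  81.2968] LW [28.3836 15.2279] longaxis 1.654 rect [452.2  81.4] [14.7 30.5] 6.5
side pad_a 0.92 353 c [ 641.7118 -104.5733] LW [89.5108 53.3643] longaxis 0.159 rect [ 643.1 -105.8] [89.  53.8] 10.2
side pad_a 0.78 431 c [619.7442  38.7985] LW [89.5442 51.0532] longaxis 0.087 rect [619.6  37.3] [89.4 49.7] 8.9
side pad_a 0.7 560 c [608.942  107.6215] LW [89.4185 57.8188] longaxis 0.322 rect [607.9 107.5] [90.5 60.4] 10.3
side pad_a 0.67 405 c [629.8637 -34.3026] LW [88.1598 55.6737] longaxis 0.224 rect [631.  -35.2] [89.2 54.1] 8.8
side post 0.61 66 c [ 653.8844 -174.2546] LW [50.7187 19.3238] longaxis 1.781 rect [ 654.  -174.4] [17.5 48.2] 11.3
```

View pics/crop.png

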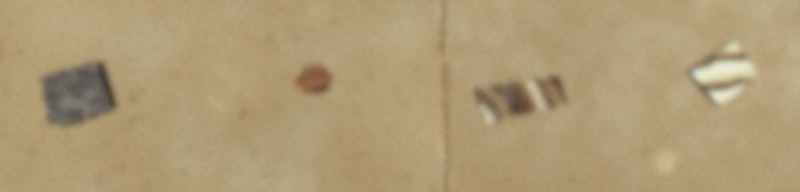

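step_arm(targets=[[60,[284,401,-150],1.418],[60,[284,401,-150],1.418],[60,[284,401,-150],1.418],[60,[284,401,-150],1.418],[60,[284,401,-150],1.418],[60,[284,401,-150],1.418],[60,[284,401,-150],1.418],[60,[284,401,-150],1.418],[60,[284,401,-150],1.418],[60,[284,401,-150],1.418]], squeeze=40)

```text
t: 1.63
position: [0.385, -0.1487, 0.2829]
ee_rot: [2.223, 2.218, 0.001]
wrist_force: [0.9, -0.4, 0.3]
width: 0.06
grip_force: 0.0
```

step_arm(targets=[[60,[54,74,-48],0.163],[60,[54,74,-48],0.163],[60,[54,74,-48],0.163],[60,[54,74,-48],0.163],[60,[54,74,-48],0.163],[60,[54,74,-48],0.163],[60,[54,74,-48],0.163],[60,[54,74,-48],0.163],[60,[54,74,-48],0.163],[60,[54,74,-48],0.163]])

```text
t: 2.47
position: [0.438, -0.0773, 0.2356]
ee_rot: [2.044, 2.384, 0.001]
wrist_force: [0.2, 0.9, 0.6]
width: 0.0601
grip_force: 0.0
```

```bash
cat >> h.py <<'E'
def st():
    s=sensors.read_state(); r=np.array(s["ee_rot"]); a=2*np.arctan2(r[1],r[0])-np.pi/2
    print("t",s["t"],"pos",np.array(s["position"])*1e3,"yaw",(a+np.pi/2)%np.pi-np.pi/2,"q",np.array(s["joint_positions"]),"w",s["width"])
E
python3 - <<'E'
from h import *
st()
im=eyes.snapshot("side")[140:260,270:420]
cv2.imwrite("pics/s1.png",cv2.resize(im[:,:,::-1],None,fx=4,fy=4,interpolation=cv2.INTER_CUBIC))
E
```

```text
t 2.4667 pos [438.0124 -77.267  235.5792] yaw 0.153375469783406 q [-0.1746  0.2886 -0.4129  0.8682 -0.      1.2428] w 0.06011356525360935
```

View pics/s1.png

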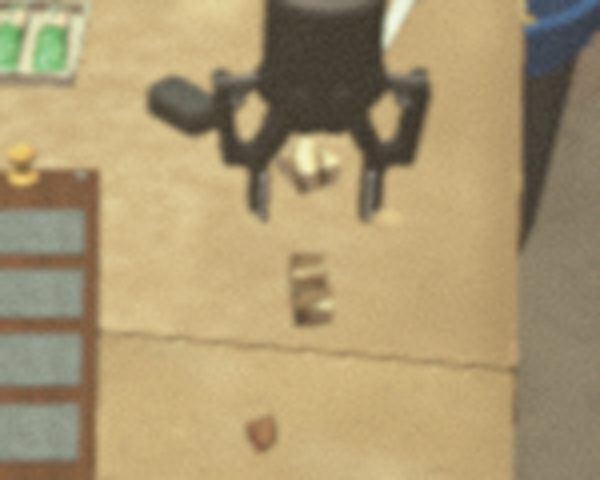

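The fingers straddle the bar, which lies directly below them at (310,290) in the crop. Lowering and closing.

step_arm(targets=[[60,[0,2,-30],0],[60,[0,2,-59],0],[60,[0,2,-59],0],[60,[0,2,-59],0],[15,[0,2,-59],0],[15,[0,2,-59],0],[15,[0,2,-59],0],[15,[0,2,-59],0],[15,[0,2,-59],0],[15,[0,2,-59],0]], squeeze=40)

```text
t: 3.35
position: [0.4392, -0.0747, 0.1777]
ee_rot: [2.041, 2.384, 0.003]
wrist_force: [-1.3, 0.5, 6.3]
width: 0.0244
grip_force: 40.5
```

step_arm(targets=[[15,[0,0,30],0],[15,[0,0,70],0],[15,[203,-31,90],-1.567],[15,[203,-31,90],-1.567],[15,[203,-31,90],-1.567],[15,[203,-31,90],-1.567],[15,[203,-31,90],-1.567],[15,[203,-31,90],-1.567],[15,[203,-31,90],-1.567],[15,[203,-31,90],-1.567]])

```text
t: 4.18
position: [0.6419, -0.1056, 0.2654]
ee_rot: [-2.94, -1.106, 0.001]
wrist_force: [0.4, 0.6, -0.8]
width: 0.0246
grip_force: 39.7
```

step_arm(targets=[[15,[0,0,0],-0.567],[15,[0,0,0],-0.567],[15,[0,0,0],-0.567],[15,[0,0,0],-0.567],[15,[0,0,0],-0.567],[15,[0,0,0],-0.567],[15,[0,0,0],-0.567],[15,[0,0,0],-0.567],[15,[0,0,0],-0.567],[15,[0,0,0],-0.567]])

```text
t: 5.02
position: [0.6412, -0.1055, 0.2661]
ee_rot: [3.132, 0.25, 0.0]
wrist_force: [-0.5, 0.4, -0.2]
width: 0.0247
grip_force: 39.8
```

Run:
```python
from h import *
st()
a=eyes.snapshot("side")[140:260,230:380]; b=eyes.snapshot("top")[120:240,280:430]
cv2.imwrite("pics/s2.png",cv2.resize(np.hstack([a,b])[:,:,::-1],None,fx=2.66,fy=2.66,interpolation=cv2.INTER_CUBIC))
```

```text
t 5.0167 pos [ 641.1707 -105.5026  266.1199] yaw -1.4112795247038195 q [-0.1631  0.6187  0.2191  1.1711 -0.      2.819 ] w 0.024685455514625764
```

View pics/s2.png

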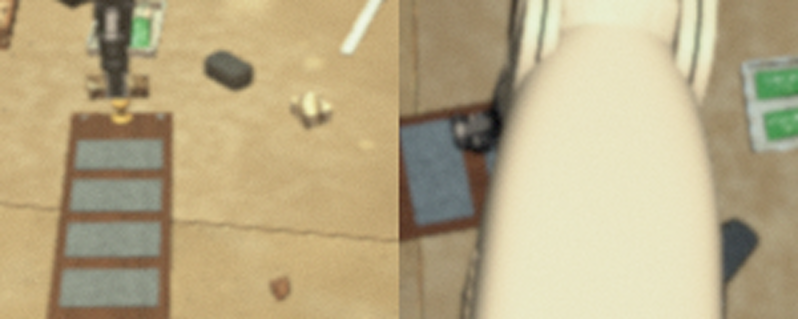

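The bar is held level and lengthwise across the row, centred in the fingers. Placing it now.

step_arm(targets=[[15,[1,0,-35],0],[15,[1,0,-65],0],[15,[1,0,-75],0],[15,[1,0,-75],0],[15,[1,0,-76],0],[40,[1,0,-76],0],[40,[1,0,-76],0],[40,[1,0,-76],0],[40,[1,0,-40],0],[40,[1,0,10],0]])

```text
t: 5.95
position: [0.6404, -0.1052, 0.2644]
ee_rot: [-3.129, -0.249, 0.015]
wrist_force: [0.7, 0.8, 0.3]
width: 0.0403
grip_force: 0.0
```

step_arm(targets=[[68,[-195,357,-20],1.661],[68,[-195,357,-20],1.661],[68,[-195,357,-20],1.661],[68,[-195,357,-20],1.661],[68,[-195,357,-20],1.661],[68,[-195,357,-20],1.661],[68,[-195,357,-20],1.661],[68,[-195,357,-20],1.661],[68,[-195,357,-20],1.661],[68,[-195,357,-20],1.661]])

```text
t: 6.78
position: [0.4456, 0.2537, 0.2483]
ee_rot: [-2.386, -2.043, -0.002]
wrist_force: [0.2, -0.2, -0.3]
width: 0.068
grip_force: 0.0
```

Run:
```python
from h import *
st()
a=eyes.snapshot("side"); b=eyes.snapshot("top")
cv2.imwrite("pics/s3.png",cv2.resize(np.hstack([a[140:340,230:380],b[110:310,130:380]])[:,:,::-1],None,fx=2,fy=2,interpolation=cv2.INTER_CUBIC))
measure("top","striped_bar",.027); measure("side","striped_bar",.02);measure("top","block_dark",.0216)
```

```text
t 6.7833 pos [445.5563 253.7377 248.3019] yaw -0.1542366971263487 q [ 0.5175  0.3886 -0.2206  0.9605  0.0007  2.2425] w 0.06803332193139476
top striped_bar 0.61 279 c [ 642.7579 -103.7864] LW [62.5645 25.1318] longaxis 0.126 rect [ 642.4 -103.3] [64.3 26.1] 7.4
side striped_bar 0.56 205 c [ 643.8736 -106.8578] LW [62.6002 44.9903] longaxis 0.045 rect [ 643.5 -106.4] [63.4 44.1] 8.6
top block_dark 0.63 290 c [446.2209 246.3789] LW [41.1529 38.4589] longaxis 2.421 rect [446.6 247.3] [40.3 44.6] 12.9
```

View pics/s3.png

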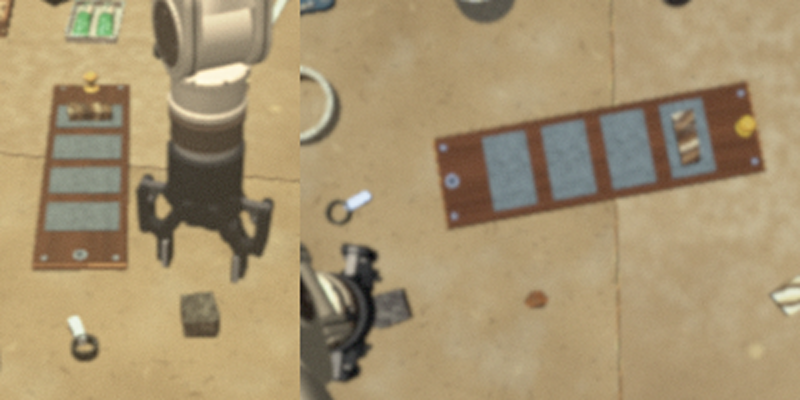

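The bar sits well centred on the pad by the knob. The gripper is above the dark block and still has 0.40 rad to turn.

step_arm(targets=[[68,[1.5,-2,0],0.404],[68,[1.5,-2,0],0.404],[68,[1.5,-2,0],0.404],[68,[1.5,-2,0],0.404],[68,[1.5,-2,-35],0.404],[68,[1.5,-2,-70],0.404],[68,[1.5,-2,-70],0.404],[25,[1.5,-2,-70],0.404],[25,[1.5,-2,-70],0.404],[25,[1.5,-2,-70],0.404]])

```text
t: 7.87
position: [0.4501, 0.2495, 0.18]
ee_rot: [1.938, 2.471, 0.005]
wrist_force: [1.0, -0.7, 0.2]
width: 0.0381
grip_force: 40.1
```

step_arm(targets=[[25,[0,0,0],0],[25,[0,0,0],0],[25,[0,0,30],0],[25,[0,0,70],0],[25,[0,0,80],0],[25,[0,0,80],0],[25,[0,0,80],0],[25,[0,0,80],0],[25,[0,0,80],0],[25,[0,0,80],0]])

```text
t: 8.7
position: [0.4481, 0.2492, 0.2562]
ee_rot: [-1.936, -2.472, 0.005]
wrist_force: [-0.4, -0.4, -0.5]
width: 0.038
grip_force: 40.6
```

Run:
```python
from h import *
st()
```

```text
t 8.7 pos [448.0633 249.1557 256.2049] yaw 0.2420751255664646 q [ 0.5075  0.3813 -0.208   0.9847 -0.      1.8362] w 0.03801585425803443
```

step_arm(targets=[[25,[183,-285,0],-0.086],[25,[183,-285,0],-0.086],[25,[183,-285,0],-0.086],[25,[183,-285,0],-0.086],[25,[183,-285,0],-0.086],[25,[183,-285,0],-0.086],[25,[183,-285,0],-0.086],[25,[183,-285,0],-0.086],[25,[183,-285,0],-0.086],[25,[183,-285,0],-0.086]])

```text
t: 9.53
position: [0.6324, -0.0385, 0.2559]
ee_rot: [-2.047, -2.382, 0.002]
wrist_force: [-1.3, 0.4, -0.1]
width: 0.038
grip_force: 40.6
```

Run:
```python
from h import *
st()
a=eyes.snapshot("side"); 
cv2.imwrite("pics/s4.png",cv2.resize(a[120:280,210:370,::-1],None,fx=3,fy=3,interpolation=cv2.INTER_CUBIC))
measure("side","block_dark",.085)
```

```text
t 9.5333 pos [632.4448 -38.5301 255.8989] yaw 0.1512331047048665 q [-0.0608  0.5969  0.1518  1.1272 -0.0002  1.3588] w 0.03798470010729857
side block_dark 0.48 261 c [632.8134 -39.4488] LW [79.0868 39.5817] longaxis 1.842 rect [632.6 -40.9] [41.3 81.4] 12.5
```

View pics/s4.png

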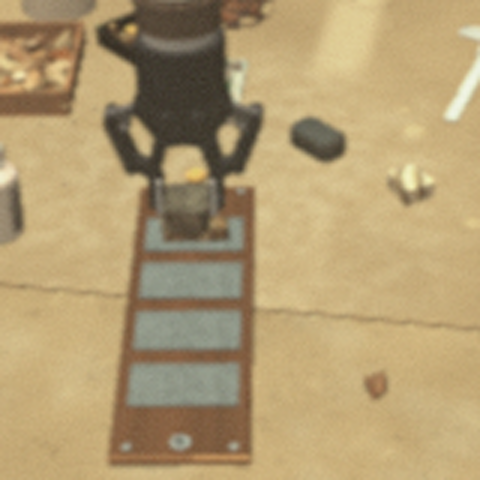

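The dark block is gripped level and is about to go on the second pad. Lowering with a small correction.

step_arm(targets=[[25,[-1,3,-35],0],[25,[-1,3,-55],0],[25,[-1,3,-63],0],[25,[-1,3,-64],0],[25,[-1,3,-64],0],[54,[-1,3,-64],0],[54,[-1,3,-64],0],[54,[-1,3,-64],0],[54,[-1,3,-30],0],[54,[-1,3,0],0]])

```text
t: 10.47
position: [0.6297, -0.0324, 0.2568]
ee_rot: [-2.039, -2.385, 0.005]
wrist_force: [1.4, -0.0, 2.4]
width: 0.0538
grip_force: 0.0
```

step_arm(targets=[[62,[-178,-188,0],0.515],[62,[-178,-188,0],0.515],[62,[-178,-188,0],0.515],[62,[-178,-188,0],0.515],[62,[-178,-188,0],0.515],[62,[-178,-188,0],0.515],[62,[-178,-188,0],0.515],[62,[-178,-188,0],0.515],[62,[-178,-188,0],0.515],[62,[-178,-188,0],0.515]])

```text
t: 11.3
position: [0.4536, -0.2202, 0.2581]
ee_rot: [1.365, 2.828, 0.001]
wrist_force: [0.1, -0.7, -1.1]
width: 0.0622
grip_force: 0.0
```

Run:
```python
from h import *
st()
a=eyes.snapshot("side"); b=eyes.snapshot("top") 
cv2.imwrite("pics/s5.png",cv2.resize(np.hstack([a[120:270,230:380],b[130:280,210:410]])[:,:,::-1],None,fx=2.2,fy=2.2,interpolation=cv2.INTER_CUBIC))
measure("side","block_dark",.025);measure("top","block_dark",.033)
```

```text
t 11.3 pos [ 453.6227 -220.1593  258.1428] yaw 0.6717175077150594 q [-0.452   0.3626 -0.231   0.9757  0.0006  0.4471] w 0.06224538593113958
top block_dark 0.88 317 c [628.9481 -27.8717] LW [43.9294 39.5214] longaxis 2.13 rect [629.  -27.4] [42.1 44.8] 7.8
```

View pics/s5.png

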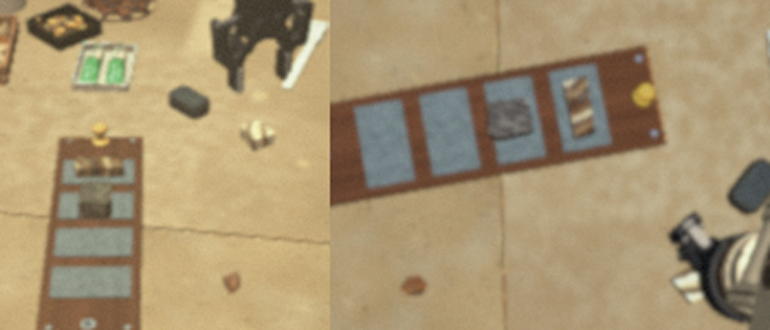

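The dark block rests flat on the second pad, a few mm toward the third but within tolerance. The gripper is above the cream block.

step_arm(targets=[[62,[0,-2.5,-35],0],[62,[0,-2.5,-70],0],[62,[0,-2.5,-81],0],[62,[0,-2.5,-81],0],[20,[0,-2.5,-81],0],[20,[0,-2.5,-81],0],[20,[0,-2.5,-81],0],[20,[0,-2.5,-81],0],[20,[0,-2.5,-81],0],[20,[0,-2.5,-81],0]])

```text
t: 12.33
position: [0.4536, -0.2233, 0.1783]
ee_rot: [1.364, 2.826, 0.001]
wrist_force: [0.3, 0.1, 5.9]
width: 0.0323
grip_force: 40.2
```

step_arm(targets=[[20,[0,0,30],0],[20,[0,0,70],0],[20,[166,259,80],-0.515],[20,[166,259,80],-0.515],[20,[166,259,80],-0.515],[20,[166,259,80],-0.515],[20,[166,259,80],-0.515],[20,[166,259,80],-0.515],[20,[166,259,80],-0.515],[20,[166,259,80],-0.515]])

```text
t: 13.17
position: [0.6198, 0.0389, 0.2569]
ee_rot: [2.039, 2.389, 0.002]
wrist_force: [0.7, -1.2, -0.6]
width: 0.0318
grip_force: 39.6
```

step_arm(targets=[[20,[0,0,0],0],[20,[0,0,0],0],[20,[0,0,0],0],[20,[0,0,0],0],[20,[0,0,0],0],[20,[0,0,0],0],[20,[0,0,0],0],[20,[0,0,0],0],[20,[0,0,0],0],[20,[0,0,0],0]])

```text
t: 14.0
position: [0.6186, 0.0357, 0.2568]
ee_rot: [2.042, 2.387, 0.0]
wrist_force: [-0.5, -0.6, -0.1]
width: 0.0318
grip_force: 39.7
```

Run:
```python
from h import *
st()
a=eyes.snapshot("side"); 
cv2.imwrite("pics/s6.png",cv2.resize(a[120:300,210:370,::-1],None,fx=3,fy=3,interpolation=cv2.INTER_CUBIC))
measure("side","block_cream",.085)
```

```text
t 14.0 pos [618.6491  35.7317 256.7971] yaw 0.1556371520128932 q [0.0577 0.5695 0.106  1.1072 0.     1.4728] w 0.03179240108632811
side block_cream 0.67 168 c [619.8144  32.4753] LW [55.7119 31.4085] longaxis 1.662 rect [621.  32.] [32.3 59.3] 11.4
```

View pics/s6.png

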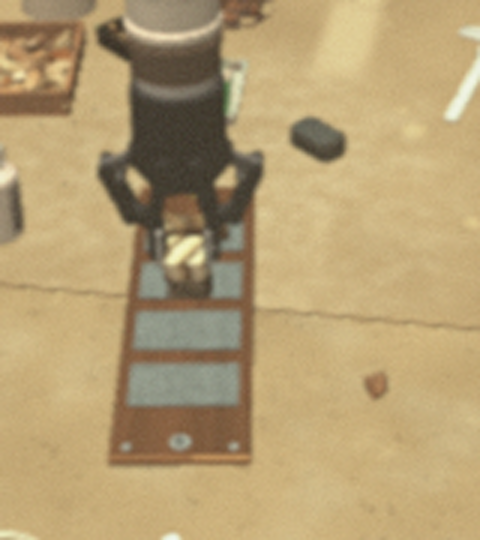

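The cream block is held level in line with the third pad. Lowering.

step_arm(targets=[[20,[1.5,1,-35],0],[20,[1.5,1,-58],0],[20,[1.5,1,-65],0],[20,[1.5,1,-66],0],[20,[1.5,1,-66],0],[48,[1.5,1,-66],0],[48,[1.5,1,-66],0],[48,[1.5,1,-66],0],[48,[1.5,1,-30],0],[48,[1.5,1,0],0]])

```text
t: 14.93
position: [0.6193, 0.0369, 0.2561]
ee_rot: [-2.039, -2.385, 0.005]
wrist_force: [1.3, -0.0, 0.3]
width: 0.0482
grip_force: 0.0
```

step_arm(targets=[[50,[-166,41,0],-0.05],[50,[-166,41,0],-0.05],[50,[-166,41,0],-0.05],[50,[-166,41,0],-0.05],[50,[-166,41,0],-0.05],[50,[-166,41,0],-0.05],[50,[-166,41,0],-0.05],[50,[-166,41,0],-0.05],[50,[-166,41,0],-0.05],[50,[-166,41,0],-0.05]])

```text
t: 15.77
position: [0.4556, 0.0778, 0.2569]
ee_rot: [2.101, 2.335, 0.002]
wrist_force: [0.6, -0.4, -0.4]
width: 0.0498
grip_force: 0.0
```

Run:
```python
from h import *
st()
a=eyes.snapshot("side"); b=eyes.snapshot("top") 
cv2.imwrite("pics/s7.png",cv2.resize(np.hstack([a[120:270,230:380],b[130:280,190:390]])[:,:,::-1],None,fx=2.2,fy=2.2,interpolation=cv2.INTER_CUBIC))
measure("side","block_dark",.027);measure("side","block_cream",.023);measure("side","red_cube",.011,2)
measure("top","block_dark",.035);measure("top","block_cream",.029);measure("top","red_cube",.017)
```

```text
t 15.7667 pos [455.6198  77.8071 256.9133] yaw 0.10522751993686508 q [ 0.1692  0.2908 -0.3415  0.9372 -0.0001  1.6347] w 0.049768555924023
side block_dark 0.65 257 c [630.0711 -28.1972] LW [75.1217 39.7081] longaxis 1.827 rect [630.8 -27.8] [40.  77.5] 11.1
side block_cream 0.77 171 c [621.6576  39.9561] LW [60.779  29.1974] longaxis 1.725 rect [623.1  39.9] [30.3 62.3] 11.4
side red_cube 0.64 1422 c [694.1756 352.0543] LW [123.2537  89.6319] longaxis 1.992 rect [693.8 350.1] [ 94.7 128.4] 29.6
side red_cube 0.57 43 c [452.5553  81.3263] LW [26.4619 14.8072] longaxis 1.64 rect [452.   82.8] [14.7 26.8] 6.5
top block_dark 0.67 295 c [628.6533 -29.2952] LW [41.3816 38.8241] longaxis 1.941 rect [628.8 -29.7] [40.7 43. ] 5.0
top block_cream 0.72 271 c [ 642.9177 -103.8522] LW [62.6693 24.5027] longaxis 0.135 rect [ 642.  -103.9] [63.9 26.4] 9.2
```

View pics/s7.png

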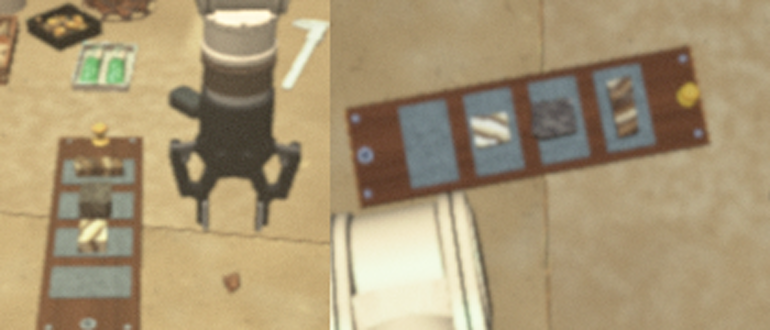

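Both blocks are on their pads, dark at (555,118) and cream at (490,128) in the right-hand crop. The gripper is above the red stone.

step_arm(targets=[[50,[-1.5,0,-35],0],[50,[-1.5,0,-70],0],[50,[-1.5,0,-79],0],[50,[-1.5,0,-79],0],[12,[-1.5,0,-79],0],[12,[-1.5,0,-79],0],[12,[-1.5,0,-79],0],[12,[-1.5,0,-79],0],[12,[-1.5,0,-79],0],[12,[-1.5,0,-79],0]], squeeze=30)

```text
t: 17.0
position: [0.4538, 0.0782, 0.1795]
ee_rot: [2.099, 2.334, 0.005]
wrist_force: [-0.5, 0.3, 6.7]
width: 0.0173
grip_force: 29.6
```

step_arm(targets=[[12,[0,0,30],0],[12,[0,0,70],0],[12,[155,29,80],0.05],[12,[155,29,80],0.05],[12,[155,29,80],0.05],[12,[155,29,80],0.05],[12,[155,29,80],0.05],[12,[155,29,80],0.05],[12,[155,29,80],0.05],[12,[155,29,80],0.05]])

```text
t: 17.83
position: [0.6064, 0.1067, 0.2575]
ee_rot: [-2.041, -2.387, 0.002]
wrist_force: [0.2, 0.3, -0.1]
width: 0.0172
grip_force: 29.4
```

Run:
```python
from h import *
st()
a=eyes.snapshot("side"); 
cv2.imwrite("pics/s8.png",cv2.resize(a[120:300,210:370,::-1],None,fx=3,fy=3,interpolation=cv2.INTER_CUBIC))
measure("side","red_cube",.085,2)
```

```text
t 17.8333 pos [606.3592 106.7293 257.5066] yaw 0.15602235935528252 q [ 0.1742  0.5624  0.0955  1.1059 -0.      1.589 ] w 0.01721157747418784
side red_cube 0.53 30 c [605.7481 104.7476] LW [25.5325 10.9763] longaxis 1.777 rect [605.6 104.7] [11.5 24.1] 23.1
```

View pics/s8.png

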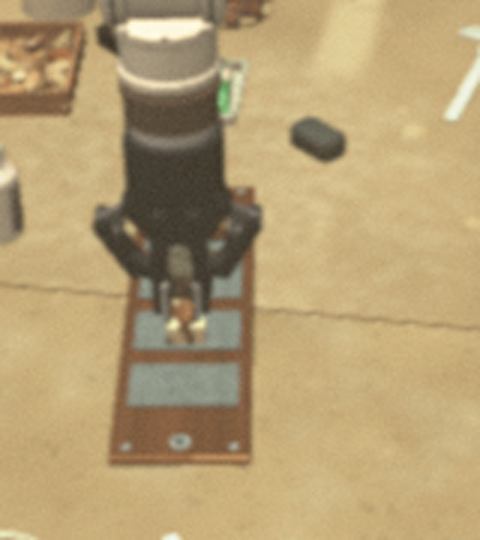

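The red stone is held between the fingertips in line with the fourth pad. Lowering.

step_arm(targets=[[12,[2.5,2,-35],0],[12,[2.5,2,-58],0],[12,[2.5,2,-65],0],[12,[2.5,2,-66],0],[12,[2.5,2,-66],0],[36,[2.5,2,-66],0],[36,[2.5,2,-66],0],[36,[2.5,2,-66],0],[36,[2.5,2,-30],0],[36,[2.5,2,10],0]])

```text
t: 18.77
position: [0.6085, 0.1086, 0.2649]
ee_rot: [-2.038, -2.383, 0.011]
wrist_force: [1.6, -0.8, -0.0]
width: 0.036
grip_force: 0.0
```

step_arm(targets=[[36,[-250,-100,60],0],[36,[-250,-100,60],0],[36,[-250,-100,60],0],[36,[-250,-100,60],0],[36,[-250,-100,60],0],[36,[-250,-100,60],0],[36,[-250,-100,60],0],[36,[-250,-100,60],0],[36,[-250,-100,60],0],[36,[-250,-100,60],0]])

```text
t: 19.6
position: [0.3609, 0.009, 0.3284]
ee_rot: [2.041, 2.386, 0.003]
wrist_force: [0.1, 0.4, -0.9]
width: 0.0357
grip_force: 0.0
```

Run:
```python
from h import *
st()
a=eyes.snapshot("side"); b=eyes.snapshot("top") 
cv2.imwrite("pics/s9.png",cv2.resize(np.hstack([a[150:280,230:350],b[140:230,190:370].repeat(1,0)[:90] if 0 else b[110:240,190:370]])[:,:,::-1],None,fx=2.6,fy=2.6,interpolation=cv2.INTER_CUBIC))
c=np.array([625.8,.95]); u=np.array([.1554,-.9879]); n=np.array([.9879,.1554])
for k,(nm,h) in enumerate([("striped_bar",15),("block_dark",24),("block_cream",18),("red_cube",19)]):
    P=c+u*72*(1.5-k)
    for cam in ("top","side"):
        for r in measure(cam,nm,(13+h*(.9 if cam=="top" else .6))/1e3):
            d=r[0]*1e3-P; print("   off along(to knob)",d@u,"across",d@n)
```

```text
t 19.6 pos [360.8924   8.9952 328.3501] yaw 0.15575052371173093 q [ 0.0249  0.0197 -0.4615  1.0869  0.0001  1.4399] w 0.03569822802354885
top striped_bar 0.71 307 c [ 642.3114 -103.0435] LW [64.1406 26.8597] longaxis 0.113 rect [ 641.8 -103.3] [66.  28.4] 9.2
   off along(to knob) -2.7092821941549965 across 0.15105721468214156
side striped_bar 0.59 242 c [ 644.3651 -103.5015] LW [63.9963 50.8504] longaxis 0.03 rect [ 642.8 -103.7] [67.8 53.8] 8.6
   off along(to knob) -1.937698804013428 across 2.1087323667802993
top block_dark 0.62 353 c [629.6297 -27.1785] LW [46.4475 42.2864] longaxis 1.45 rect [630.4 -27.5] [45.1 46.8] 8.9
   off along(to knob) -7.62011713576126 across -0.5878380906731469
side block_dark 0.5 279 c [629.0961 -25.2177] LW [81.2373 39.9265] longaxis 1.779 rect [630.2 -25.2] [39.8 81.9] 11.1
   off along(to knob) -9.640169366621368 across -0.8102417132655078
top block_cream 0.71 249 c [620.2917  39.6205] LW [39.3302 34.9515] longaxis 1.53 rect [620.3  39.6] [36.6 40.8] 10.2
   off along(to knob) -3.055166639585115 across 0.5677356512872019
side block_cream 0.49 180 c [619.303   39.1538] LW [58.478  31.8143] longaxis 1.768 rect [619.4  38.5] [33.5 58. ] 8.9
   off along(to knob) -2.747725724246841 across -0.48153230629756205
top red_cube 0.45 63 c [609.6831 108.429 ] LW [19.3526 17.7827] longaxis 2.307 rect [610.1 108.8] [18.9 19.1] 89.4
   off along(to knob) -0.6727031986017231 across 0.7803500775414505
side red_cube 0.39 46 c [608.1782 110.8352] LW [27.6031 15.1127] longaxis 1.802 rect [608.  111.9] [14.7 26.9] 11.7
   off along(to knob) -3.2836729420204227 across -0.33238407256613733
```

View pics/s9.png

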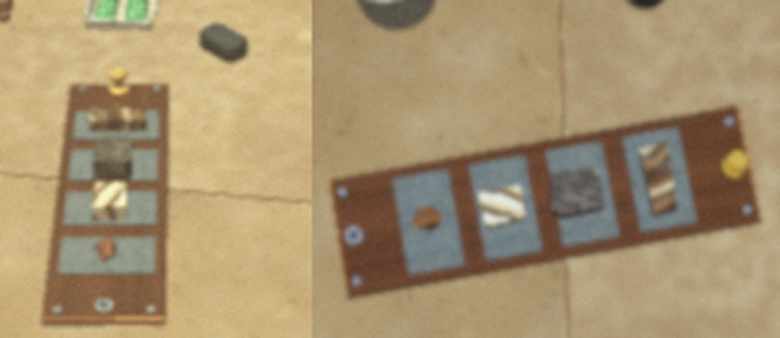

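All four are in order and flat. The dark block sits about 7 mm off centre, so I'll re-seat it by 6 mm.

step_arm(targets=[[60,[270,-38,-72],0],[60,[270,-38,-72],0],[60,[270,-38,-72],0],[60,[270,-38,-72],0],[60,[270,-38,-72],0],[60,[270,-38,-72],0],[60,[270,-38,-72],0],[60,[270,-38,-72],0],[60,[270,-38,-72],0],[60,[270,-38,-72],0]])

```text
t: 20.93
position: [0.6295, -0.029, 0.2549]
ee_rot: [-2.04, -2.386, 0.002]
wrist_force: [0.6, 0.2, 0.4]
width: 0.06
grip_force: 0.0
```

Run:
```python
from h import *
st()
```

```text
t 20.9333 pos [629.527  -28.9576 254.9054] yaw 0.15598806805064847 q [-0.046   0.5917  0.1398  1.1214  0.0001  1.3688] w 0.060020271452652735
```

step_arm(targets=[[60,[0,0,-35],0],[60,[0,0,-61],0],[60,[0,0,-61],0],[60,[0,0,-61],0],[30,[0,0,-61],0],[30,[0,0,-61],0],[30,[0,0,-61],0],[30,[0,0,-61],0],[30,[0,0,-61],0],[30,[0,0,-61],0]])

```text
t: 21.77
position: [0.631, -0.029, 0.1979]
ee_rot: [2.039, 2.385, 0.005]
wrist_force: [-2.0, -0.5, 7.2]
width: 0.0383
grip_force: 30.8
```

step_arm(targets=[[30,[0,0,6],0],[30,[1,-6,6],0],[30,[1,-6,6],0],[30,[1,-6,1],0],[30,[1,-6,0.5],0],[54,[1,-6,0.5],0],[54,[1,-6,0.5],0],[54,[1,-6,0.5],0],[54,[1,-6,36],0],[54,[1,-6,75],0]])

```text
t: 22.6
position: [0.6294, -0.0349, 0.2658]
ee_rot: [-2.036, -2.382, 0.01]
wrist_force: [-0.4, 0.3, -0.1]
width: 0.0539
grip_force: 0.0
```

step_arm(targets=[[54,[-270,40,60],0],[54,[-270,40,60],0],[54,[-270,40,60],0],[54,[-270,40,60],0],[54,[-270,40,60],0],[54,[-270,40,60],0],[54,[-270,40,60],0],[54,[-270,40,60],0],[54,[-270,40,60],0],[54,[-270,40,60],0]])

```text
t: 23.43
position: [0.3619, 0.005, 0.33]
ee_rot: [2.04, 2.387, 0.002]
wrist_force: [-0.1, -0.2, -0.3]
width: 0.054
grip_force: 0.0
```

Run:
```python
from h import *
st()
a=eyes.snapshot("side"); b=eyes.snapshot("top") 
cv2.imwrite("pics/s10.png",cv2.resize(np.hstack([a[150:280,230:350],b[110:240,190:370]])[:,:,::-1],None,fx=2.6,fy=2.6,interpolation=cv2.INTER_CUBIC))
c=np.array([625.8,.95]); u=np.array([.1554,-.9879]); n=np.array([.9879,.1554])
for k,(nm,h) in enumerate([("striped_bar",15),("block_dark",24),("block_cream",18)]):
    P=c+u*72*(1.5-k)
    for cam in ("top","side"):
        for r in measure(cam,nm,(13+h*(.9 if cam=="top" else .6))/1e3):
            d=r[0]*1e3-P; print("   off along(to knob)",d@u,"across",d@n)
```

```text
t 23.4333 pos [361.9239   4.9928 329.9855] yaw 0.156116837712172 q [ 0.0138  0.0203 -0.4562  1.0923 -0.      1.4285] w 0.053965163704984255
top striped_bar 0.21 553 c [617.6907  34.6338] LW [105.185   54.1993] longaxis 0.12 rect [618.   35.8] [90.3 52. ] 8.8
   off along(to knob) -142.5467011756154 across -2.77672169254312
side striped_bar 0.47 172 c [ 646.4859 -103.2905] LW [55.9744 41.7167] longaxis 0.067 rect [ 644.1 -103.3] [59.4 44. ] 8.6
   off along(to knob) -1.8165972003744952 across 4.236590633073049
top block_dark 0.79 318 c [630.6352 -33.9747] LW [45.4623 38.4503] longaxis 1.888 rect [630.5 -33.9] [40.2 46.9] 9.2
   off along(to knob) -0.749929414065803 across -0.6506483764761076
side block_dark 0.5 256 c [632.3094 -33.1373] LW [75.6539 39.9851] longaxis 1.754 rect [632.5 -36. ] [40.2 78.2] 11.1
   off along(to knob) -1.3170475469334428 across 1.1335010263918046
top block_cream 0.61 219 c [619.3169  39.1735] LW [37.0149 32.9909] longaxis 1.592 rect [619.8  38.6] [34.2 38. ] 10.2
   off along(to knob) -2.7650609072462666 across -0.4647558294299272
side block_cream 0.5 136 c [620.3937  39.7704] LW [52.4362 26.9431] longaxis 1.743 rect [620.9  38.9] [25.6 50.6] 11.4
   off along(to knob) -3.187361112803185 across 0.6917963205385782
```

View pics/s10.png

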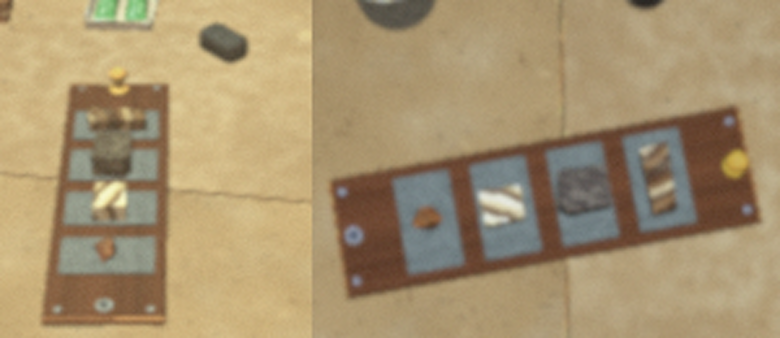

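The picture shows all four stones flat and centred on their pads in the right order: bar, dark, cream and red, counting from the knob.

```bash
python3 -c "
from bench import order; print(order.job_done())"
```

```text
the job is handed in; nothing more can be done
None
```

The job is handed in: from the brass knob, the pads carry the striped bar, dark block, cream block and red stone, all flat, released and measured within about 4 mm of their pads' middles; I kept the arm clear of the loupe, sanding block and tape roll but didn't measure them at the end, and the hand-in returned no verdict.

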